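# Jack up one side of a bench shaker and hold it

## Task

The shaker needs new pads under its two left-hand feet. Press the plunger on top of the toe jack fully down so that the travel catch lets the handle spring up and the saddle sinks, let go of it, and slide or carry the jack by its head until the saddle is centred under the shaker's lift pad. Then pump the handle down until both feet on that side hang at least 10 mm clear of the bench, and finish while still holding the handle down (the jack has no lock under load); do not shove the shaker along or disturb the other things.

Things in the scene. Friction and masses are not known exactly. Their poses are not given: they have to be found in the camera images.
- shaker: compact orbital shaker, a white housing 180 x 220 mm (x, y) with a flat platform on top, 110 mm high, about 6 kg, standing loose on four rubber feet. Origin on the bench under its middle; z up; -x is its control panel; the lift bracket sticks out of its +y flank (housing wall at y = +110 mm) under a small dark arrow, out to y = +160 mm, 34 mm wide, its top 56 mm above the bench (gussets to 65 mm).
- lift_pad (a point): centre of the underside of the lift pad, a round rubber pad 18 mm across that points down from the lift bracket, 41 mm above the bench, 30 mm outside the housing wall; axes as the shaker's, so its +y points away from the shaker
- foot_front (a point): underside of the foot on the lift-bracket side nearer the control panel; 0 mm high while it stands on the bench
- foot_back (a point): underside of the other foot on the lift-bracket side; 0 mm high while it stands on the bench
- far_edge (a point): point on the bench line midway between the two feet on the far side, about which the shaker tips when it is jacked
- jack: loose steel toe jack, 0.84 kg in all. Base plate 280 x 76 x 6 mm, from x = -195 to +85 mm; origin on the bench under its mast, z up. The mast is 130 mm high with the carrying head on top; the toe with the saddle points to +x, the pump handle to -x. With the saddle down the jack fits under the lift pad with 8 mm to spare; the mast must stay outside the bracket, so its +x points at the shaker.
- jack_head (a point): middle of the carrying head, a black block 26 mm (jack x) by 50 mm (jack y), 25 mm high, from 105 to 130 mm above the bench, straight above the jack's origin; axes as the jack's. The jack is gripped here from above and can be dragged over the bench.
- plunger_top (a point): top of the sprung release plunger, 18 mm across, standing up from the carrying head; 147 mm above the bench when out
- plunger (a joint): stroke of the release plunger: 0 out, 0.010 m fully down; takes 1.5 to 6 N, frees the handle in the last part of the stroke, and springs back
- pump_handle (a joint): angle of the pump handle (rad): 0 lying flat and held by the travel catch (as found, saddle up); it springs up to about 0.85 when released (saddle down). Pumped down it stops at about 0.11 on top of the catch, which does not take hold again. The pad meets the saddle at about 0.56; at 0.15 the feet are some 14 mm up. Pumping takes 1 to 3 N at the grip, under the load 7 to 13 N at the grip; let go, it comes up again.
- handle_grip (a point): middle of the T grip at the end of the pump handle, a ribbed grey bar 100 mm long (jack y), 18 mm thick; 150 mm from the hinge
- handle_hinge (a point): hinge axis of the pump handle (along jack y), 62 mm above the bench, 50 mm behind the mast: with handle angle q the grip's middle lies 150 mm*cos(q) further back and 150 mm*sin(q) higher than the hinge
- saddle (a point): centre of the floor of the saddle, a cup 39 mm across outside, 32 mm inside, with a rim 4 mm above this point, 62 mm in front of the mast; 29 mm above the bench when down, up to 65 mm when up
- carriage: sliding carriage of the jack with toe and saddle, moved up and down by the handle's cam
- foot_pad_1: spare grey foot pad, disc 32 mm across, 6 mm high, waiting on the bench; stays where it is
- foot_pad_2: second spare foot pad, alike; stays where it is
- spanner: spanner, 173 mm long, lying on the bench; stays where it is
- beaker: glass beaker, 66 mm across, 85 mm high; stays where it is

How it is judged:
On the way, in this order (a step that is already met when the one before it is completed fails the run):
1. the plunger is pressed fully down (value of joint plunger above 0.0085 m), for 0.04 s.
2. the handle has sprung up and the saddle is down under the lift pad, the shaker still on its feet (value of joint pump_handle above 0.6 rad and horizontal distance between saddle and lift_pad below 0.009 m and height (world z) of saddle below 0.04 m and height (world z) of foot_front below 0.004 m), for 0.2 s.
At the end, for the whole second after the job is handed in: Both feet on the bracket side hang over 9.5 mm clear; the pad sits in the saddle (centres within 11 mm) and bears on it with over 6 N; the handle is below 0.36 rad, pressed or gripped by the fingers with over 2 N; the arm does not touch the shaker, which is still (height (world z) of each of foot_front, foot_back above 0.0095 m and horizontal distance between saddle and lift_pad below 0.011 m and contact force between carriage and shaker above 6 N and value of joint pump_handle below 0.36 rad and contact force between the fingers and pump_handle above 2 N and contact force between the arm and shaker below 0.5 N and linear speed of shaker below 0.02 m/s); the arm keeps its last pose, push and grip.
It fails at once if the shaker is shoved more than 20 mm along the bench (distance of far_edge from where it was at the start of the episode above 0.02 m).
It fails at once if the shaker is tipped more than 0.2 rad (angle between shaker's own z axis and vertical above 0.2 rad).
It fails at once if the jack is tipped over (angle between jack's own z axis and vertical above 0.4 rad).
It fails at once if a spare pad, the spanner or the beaker is moved more than 30 mm (distance of any of foot_pad_1, foot_pad_2, spanner, beaker from where it was at the start of the episode above 0.03 m).
It also fails if it takes over 64 s, if anything falls off the work surface, if the arm or the gripper's body presses on something with over 40 N, if the wrist force passes 120 N, or if a joint passes its speed limit or range.

## Robot

A 6-joint arm with a two-finger parallel gripper is mounted at the origin on a cart in front of the work surface, level with it; the furniture and walls round the work are solid. World frame = base frame: x ahead of the robot, y to its left, z up, the work surface at z = 0. Lengths are in m, angles in rad, forces in N, time in s.
With the tool pointing down it reaches from about 0.375 to 0.9 m from the base axis. Payload 3.1 kg.
Tool frame: the origin (TCP) lies at the very end of the fingers, on their centre line; the grasp point (between the pads) lies 19 mm behind it; y points along the fingers, x is the direction in which the jaws open and shut, and the axes are right-handed (so a half turn about y gives the same grasp; the last joint's range is limited). The gripper opens to 87 mm and grips with 3 to 60 N. Pads are 19 mm wide; open, the fingers measure 117 mm over their backs; the gripper's body (75 mm by 190 mm) begins 51 mm behind the grasp point.
Start: joints at [-1.486, 0.527, 1.433, -0, 1.181, -0.178], TCP at [0.162, -0.604, 0.223] pointing down, gripper open.
Joint ranges: [-3.08, 3.08], [-0.75, 2.2], [0.22, 2.44], [-1.43, 4.57], [0, 2.65], [-2.85, 2.85]. Speed limits (rad/s): [2.79, 2.79, 3.14, 3.14, 3.14, 3.14].

## Interface

Orientations are given as a unit quaternion [x, y, z, w].
In Python, from rig import robot gives the robot as it stands.
- The arm moves only by the shell command python3 -m creep 'ROWS' [FORCE]. ROWS is JSON, a list of rows, each a list of 3 entries, a list of its own where there are three numbers: the shift along the tool's x, y, z in mm, then the turn about the tool's y in rad, then the opening, from 0 (shut) to 1 (fully open). A call has 1 to 8 rows; each row shifts and turns the commanded pose from where the row before left it, along the tool's axes as they then stand; what a row does not reach is not made up. A row lasts 1/10 s, in which the tool goes at most 50 mm and 8.59 degrees, less where a joint would pass 70% of its speed; a pose out of reach is approached as far as the arm can. A call with a gripper value outside its range is refused whole. The fingers move at their own pace and stop on an object; FORCE is the grip in N (left out, the last holds). Time passes only in rows, so rows that do not move let the fingers close. It gives the time, the measured TCP pose, the force and the opening at its end, in the units of the state.
- robot.get_obs(): the state, without advancing time (a new reading comes with each control period).
- robot.camera(name): name is "scene" or "top" or "wrist"; returns a dict with "pixels" (420x560x3 uint8, red, green, blue), "fx", "fy", "cx", "cy" (pixels), "k1" (the pictures are not rectified: a ray, as slopes to the right and down, at radius r is drawn at 1 + k1 r^2 times it, then the intrinsics apply), "position" and "rotation" of the camera in the world. Camera axes: x right, y up, looking along -z (the intrinsics and any distortion apply to the point x, -y, -z); pixel columns grow to the right and rows downward; lengths in m; the calibration is good to about 2 mm. A picture is of the moment at which its call begins. There is no depth.
- robot.hand_in(): hands the job in, once; it reports no verdict.
The state is a dict: "time": time; "q": joint angles; "joint_velocities": joint speeds; "joint_torque": joint torques, N m; "position": TCP position; "tool_rot": TCP orientation; "ft_force": force on the tool from outside, world axes, zero at the start; "moment": the same for the moment, N m; "grip_width": finger opening in m.
Only numpy, scipy, OpenCV 4.12 (cv2) and the standard library are available. Lean on these libraries where they do the work, as an engineer would, in place of code of your own. Each camera call takes 0.05 s, during which the arm holds its last target.

## Working session

There is one attempt and no reset: what is moved stays moved. The work goes in short steps, Python scripts to look and compute and a shell command to move; the robot and the scene stay as the last step left them, time stands still between calls to the robot, and variables do not carry over. Pictures are saved under pics/ and viewed, and the job is handed in when it is done.

```bash
ls; mkdir -p pics
python3 - <<'E'
from rig import robot
import cv2
o=robot.get_obs()
for k,v in o.items(): print(k,v)
for n in ("scene","top","wrist"):
    c=robot.camera(n); cv2.imwrite(f"pics/{n}0.png",c["pixels"][:,:,::-1])
    print(n,{k:v for k,v in c.items() if k!="pixels"})
E
```

```text
pics
time 0.0
q [-1.48650385e+00  5.28472393e-01  1.43387982e+00 -2.86903981e-05
  1.18138795e+00 -1.78468920e-01]
joint_velocities [-0.00057492 -0.00068479  0.00011342 -0.00074377  0.00181372  0.00062608]
joint_torque [-5.16972541e-04 -4.40046859e+01 -1.76590347e+01  6.30801916e-02
  5.80654631e-02 -1.78460418e-04]
position [ 0.1623202  -0.60280747  0.22157495]
tool_rot [-0.5606393   0.43070408 -0.42966818  0.56174978]
ft_force [-0.17042293  0.44538673 -0.25392873]
moment [0.01158441 0.02979763 0.00580732]
grip_width 0.08691735176575845
scene {'fx': 519.688986409266, 'fy': 519.688986409266, 'cx': 274.76245001730484, 'cy': 208.38989492999613, 'k1': -0.19548442074467717, 'position': array([-0.26915308,  0.98487068,  0.91892128]), 'rotation': array([-0.16713571,  0.45205851,  0.81624124, -0.3185263 ])}
top {'fx': 472.1207221046112, 'fy': 472.1207221046112, 'cx': 280.69844757187366, 'cy': 203.40847392403737, 'k1': -0.013739607030191848, 'position': array([0.42976849, 0.05300847, 1.47037603]), 'rotation': array([ 0.03899042, -0.02781105, -0.70381827,  0.7087638 ])}
wrist {'fx': 374.33301510917227, 'fy': 374.33301510917227, 'cx': 276.4226147060134, 'cy': 208.5693689817861, 'k1': -0.028223599108428584, 'position': array([ 0.2390462 , -0.58150115,  0.3842888 ]), 'rotation': array([-0.11754649,  0.09126959, -0.60102289,  0.78525421])}
```

View pics/scene0.png

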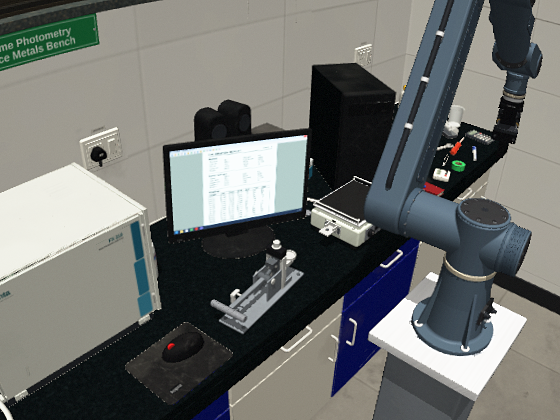

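View pics/top0.png

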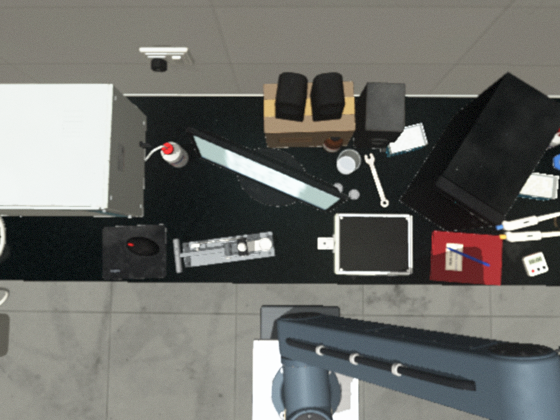

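View pics/wrist0.png

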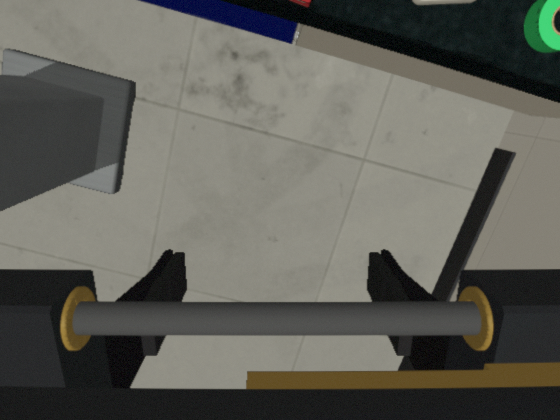

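```bash
cat > h.py <<'E'
from rig import robot
import numpy as np, cv2
from scipy.spatial.transform import Rotation as R
def K(c): return np.array([[c["fx"],0,c["cx"]],[0,c["fy"],c["cy"]],[0,0,1.]])
def ray(c,u,v):
    d=np.array([c["k1"],0,0,0.])
    # model r' = r(1+k1 r^2)
    p=cv2.undistortPoints(np.array([[[u,v]]],float),K(c),d,)[0,0]
    w=R.from_quat(c["rotation"]).apply([p[0],-p[1],-1.]); return np.array(c["position"]),w/np.linalg.norm(w)
def onz(c,u,v,z):
    o,w=ray(c,u,v); return o+w*(z-o[2])/w[2]
def two(c1,p1,c2,p2):
    o1,w1=ray(c1,*p1);o2,w2=ray(c2,*p2)
    s=np.linalg.lstsq(np.c_[w1,-w2],o2-o1,rcond=None)[0]
    a=o1+w1*s[0];b=o2+w2*s[1]; return (a+b)/2,np.linalg.norm(a-b)
def proj(c,P):
    q=R.from_quat(c["rotation"]).inv().apply(np.array(P)-c["position"]); x,y=q[0]/-q[2],-q[1]/-q[2]
    f=1+c["k1"]*(x*x+y*y); return np.array([c["cx"]+c["fx"]*x*f,c["cy"]+c["fy"]*y*f])
def save(c,name,box=None,s=1):
    im=c["pixels"][:,:,::-1]
    if box: im=im[box[1]:box[3],box[0]:box[2]]
    cv2.imwrite("pics/"+name,cv2.resize(im,None,fx=s,fy=s,interpolation=cv2.INTER_CUBIC))
E
python3 - <<'E'
from h import *
c=robot.camera("top"); save(c,"t1.png",(160,200,300,290),5.7)
save(c,"t1b.png",(290,140,430,290),4)
c=robot.camera("scene"); save(c,"s1.png",(190,160,390,340),4)
E
```

```text
(no output)
```

View pics/t1.png

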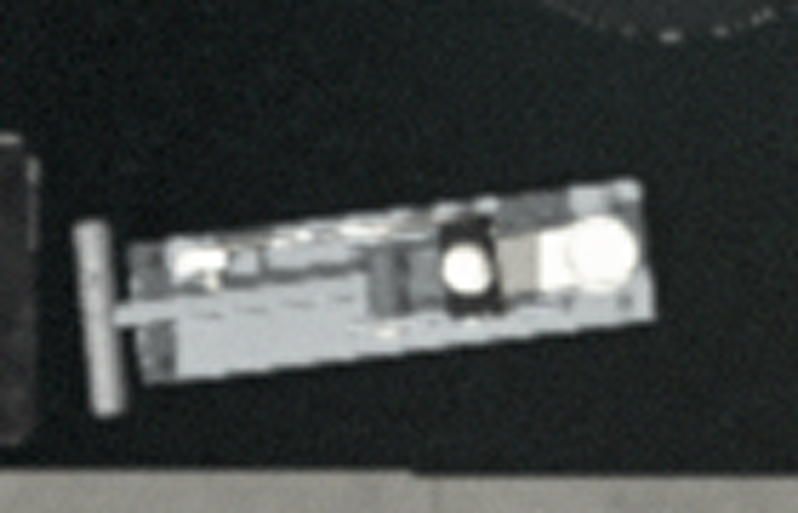

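View pics/t1b.png

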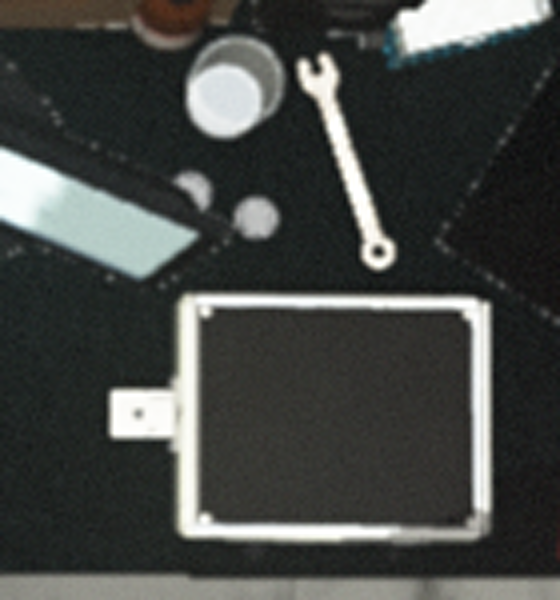

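View pics/s1.png

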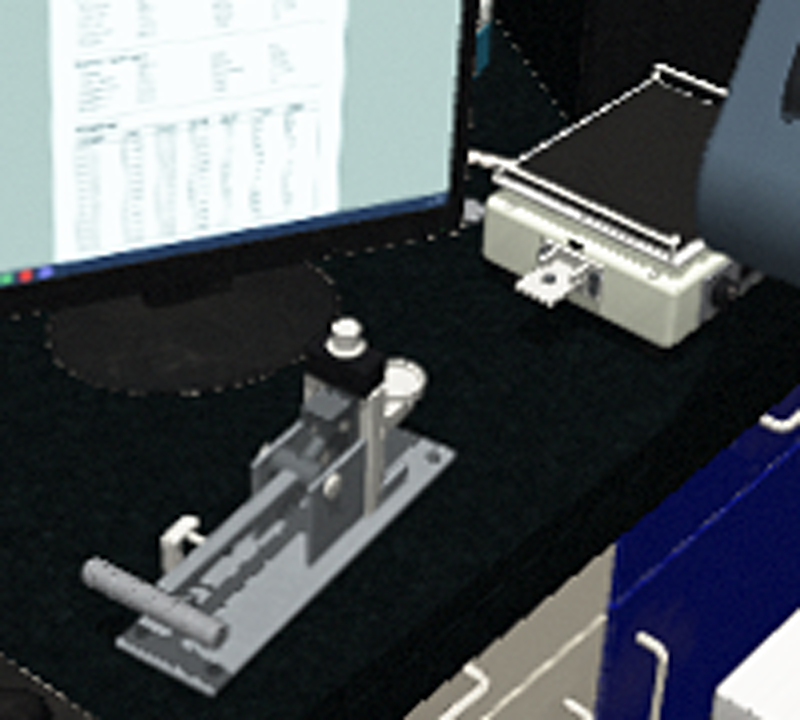

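Run:
```python
from h import *
np.set_printoptions(precision=4,suppress=True)
t=robot.camera("top");s=robot.camera("scene")
T=lambda u,v,z:onz(t,160+u/5.7,200+v/5.7,z)
B=lambda u,v,z:onz(t,290+u/4,140+v/4,z)
S=lambda u,v:(190+u/4,160+v/4)
TT=lambda u,v:(160+u/5.7,200+v/5.7)
BB=lambda u,v:(290+u/4,140+v/4)
print("plunger",T(467,268,.147), two(t,TT(467,268),s,S(347,326)))
print("saddle",T(603,252,.069), two(t,TT(603,252),s,S(402,380)))
print("grip",T(100,318,.071),T(93,222,.071),T(108,415,.071))
for p in [(640,182),(655,320),(148,384),(133,240)]: print("base",T(*p,.006))
print("dot",B(138,413,.056),two(t,BB(138,413),s,S(549,279)))
print("brk",B(110,390,.056),B(110,438,.056))
for p in [(180,296),(490,296),(490,540),(180,540)]: print("plat",B(*p,.11))
print("scrcorner", onz(t,335,205,.1), onz(t,335,205,.3))
for n,p in [("mouse pad",(165,250)),("edge",(200,282))]: print(n,onz(t,*p,0))
# monitor bottom edge corners via two
print("mon lower right", two(t,(330,209),s,(305,211)))
o=robot.get_obs(); print(R.from_quat(o["tool_rot"]).as_matrix())
```

```text
plunger [0.432  0.1819 0.147 ] (array([0.4329, 0.1829, 0.144 ]), np.float64(0.0022077976588349016))
saddle [0.441  0.1189 0.069 ] (array([0.4406, 0.1189, 0.0613]), np.float64(0.0010670960220258005))
grip [0.4047 0.3797 0.071 ] [0.4544 0.3848 0.071 ] [0.3549 0.3742 0.071 ]
base [0.4796 0.1021 0.006 ]
base [0.405  0.0933 0.006 ]
base [0.3683 0.3678 0.006 ]
base [0.446 0.378 0.006]
dot [ 0.4452 -0.0556  0.056 ] (array([ 0.446 , -0.0553,  0.0539]), np.float64(0.0017729075047322688))
brk [ 0.4622 -0.0348  0.056 ] [ 0.4265 -0.0348  0.056 ]
plat [ 0.529  -0.0818  0.11  ]
plat [ 0.5304 -0.3047  0.11  ]
plat [ 0.3564 -0.3016  0.11  ]
plat [ 0.3547 -0.0813  0.11  ]
scrcorner [ 0.5559 -0.0829  0.1   ] [ 0.5375 -0.0631  0.3   ]
mouse pad [0.4211 0.4361 0.    ]
edge [0.3235 0.3244 0.    ]
mon lower right (array([ 0.5465, -0.0715,  0.0674]), np.float64(0.0010326536021994452))
[[ 0.2598 -0.      0.9657]
 [-0.9657  0.0005  0.2598]
 [-0.0005 -1.      0.0001]]
```

The top view shows the jack (plunger at about px 242,247, saddle 266,244, grip 177,256), with its yaw pointing at the shaker to within about 8°. The bracket dot is at px 324,243. The heights and sizes agree with what was given. The tool turn needed is about +0.129 rad, so I'm moving out now.

```bash
python3 -m creep '[[[0,-10,0],0.129,1],[[-23,-2,20],0,1],[[-23,-2,20],0,1],[[-23,0,20],0,1],[[-23,0,20],0,1],[[-23,0,20],0,1],[[-23,0,20],0,1],[[-23,0,20],0,1]]'; python3 -c "
from h import *
o=robot.get_obs();print(o['q'],R.from_quat(o['tool_rot']).as_matrix().round(4))"
```

```text
time: 1.15
position: [0.2802, -0.4242, 0.2367]
tool_rot: [0.532, -0.465, 0.466, -0.532]
ft_force: [-0.0, 0.3, -0.4]
grip_width: 0.0869
[-1.20719468e+00  3.52570414e-01  1.70433629e+00  1.33180153e-04
  1.08436604e+00  2.30049914e-01] [[ 1.331e-01  2.000e-04  9.911e-01]
 [-9.911e-01 -3.000e-04  1.331e-01]
 [ 3.000e-04 -1.000e+00  2.000e-04]]
```

```bash
python3 -m creep '[[[-32,0,19],0,0],[[-32,0,19],0,0],[[-32,0,19],0,0],[[-32,0,19],0,0],[[-32,0,19],0,0],[[-32,0,19],0,0],[[-32,0,19],0,0],[[-32,0,19],0,0]]' 20
python3 - <<'E'
from h import *
c=robot.camera("scene"); save(c,"s2.png")
E
```

```text
time: 1.95
position: [0.3967, -0.15, 0.2368]
tool_rot: [-0.532, 0.465, -0.466, 0.532]
ft_force: [0.5, -0.7, -0.8]
grip_width: 0.031
```

View pics/s2.png

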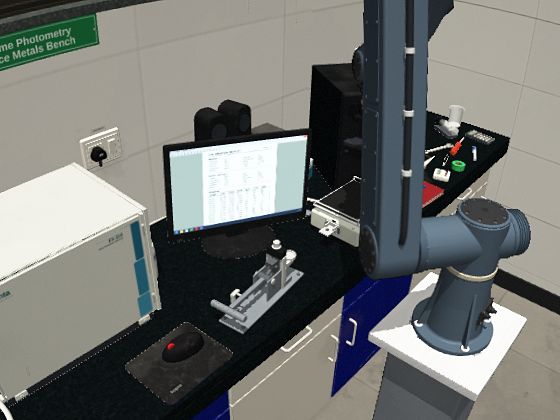

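```bash
python3 -m creep '[[[-40,0,10],0,0],[[-40,0,10],0,0],[[-40,0,10],0,0],[[-40,0,10],0,0],[[-40,0,10],0,0],[[-40,0,10],0,0],[[-30,0,8],0,0],[[-20,0,5],0,0]]'; python3 -m creep '[[[0,0,0],0,0],[[0,0,0],0,0]]'
python3 - <<'E'
from h import *
c=robot.camera("wrist"); save(c,"w3.png")
c=robot.camera("scene"); save(c,"s3.png",(190,140,390,320),4)
E
```

```text
time: 2.8
position: [0.4299, 0.1479, 0.2368]
tool_rot: [-0.533, 0.465, -0.465, 0.533]
ft_force: [0.0, -0.3, -0.1]
grip_width: 0.0002
time: 3.0
position: [0.4297, 0.1457, 0.2365]
tool_rot: [0.533, -0.465, 0.465, -0.532]
ft_force: [0.2, -0.5, -0.0]
grip_width: 0.0007
```

View pics/w3.png

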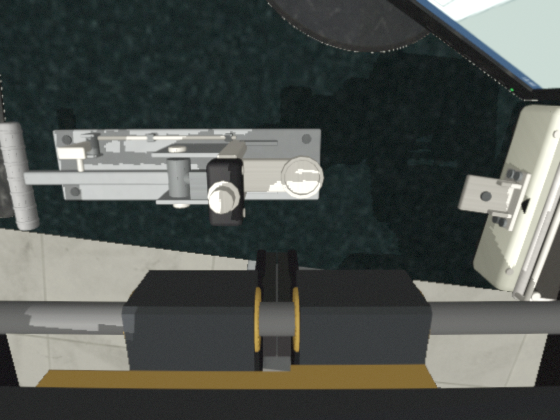

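View pics/s3.png

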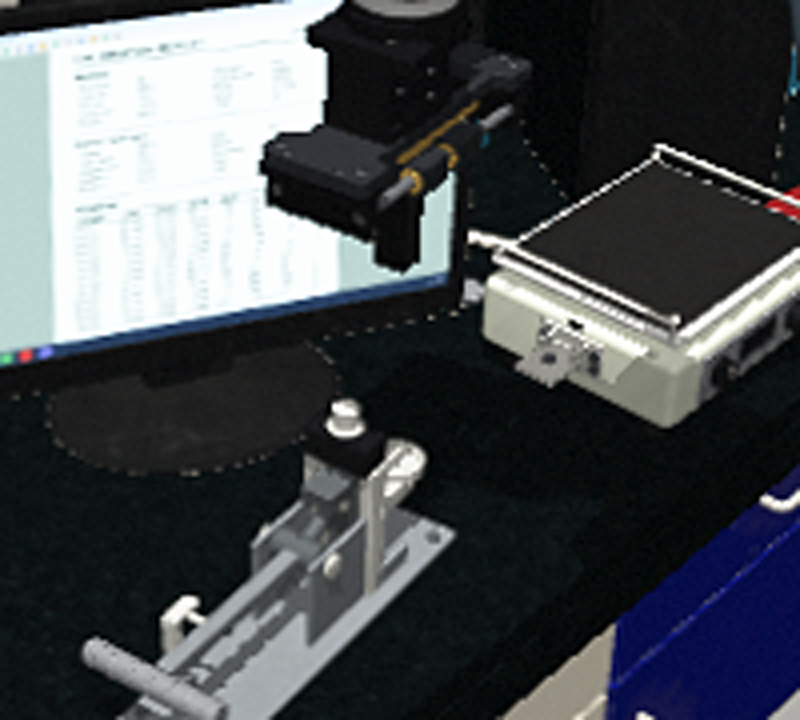

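The wrist view shows plunger (225,196), saddle (301,177) and bracket hole (486,196), and the jack is parallel to the tool axes. I'll cross-check these against the top view.

Run:
```python
from h import *
np.set_printoptions(precision=4,suppress=True)
c=robot.camera("wrist"); o=robot.get_obs();p=o["position"]
a=onz(c,225,196,.147); print("pl",a,"sad",onz(c,301,177,.069),"hole",onz(c,486,196,.056))
print("grip",onz(c,20,176,.071))
M=R.from_quat(o["tool_rot"]).as_matrix(); print(p,M.T@(a-p)*1000, M.T@(np.array([.4322,.1822,.147])-p)*1000)
```

```text
pl [0.4357 0.1827 0.147 ] sad [0.4399 0.1247 0.069 ] hole [ 0.4428 -0.0552  0.056 ]
grip [0.4077 0.3769 0.071 ]
[0.4298 0.1448 0.2366] [-36.7772  89.5411  10.8675] [-36.7305  89.542    7.3659]
```

```bash
python3 -m creep '[[[-19,15,4],0,0],[[-18,25,4],0,0],[[0,25,0],0,0],[[0,15,0],0,0],[[0,0,0],0,0]]'
python3 - <<'E'
from h import *
c=robot.camera("scene"); save(c,"s4.png",(190,140,390,320),4)
c=robot.camera("top"); save(c,"t4.png",(160,180,300,290),5.7)
E
```

```text
time: 3.65
position: [0.4313, 0.1824, 0.1548]
tool_rot: [0.533, -0.467, 0.465, -0.531]
ft_force: [0.9, 0.1, 0.2]
grip_width: 0.0008
```

View pics/s4.png

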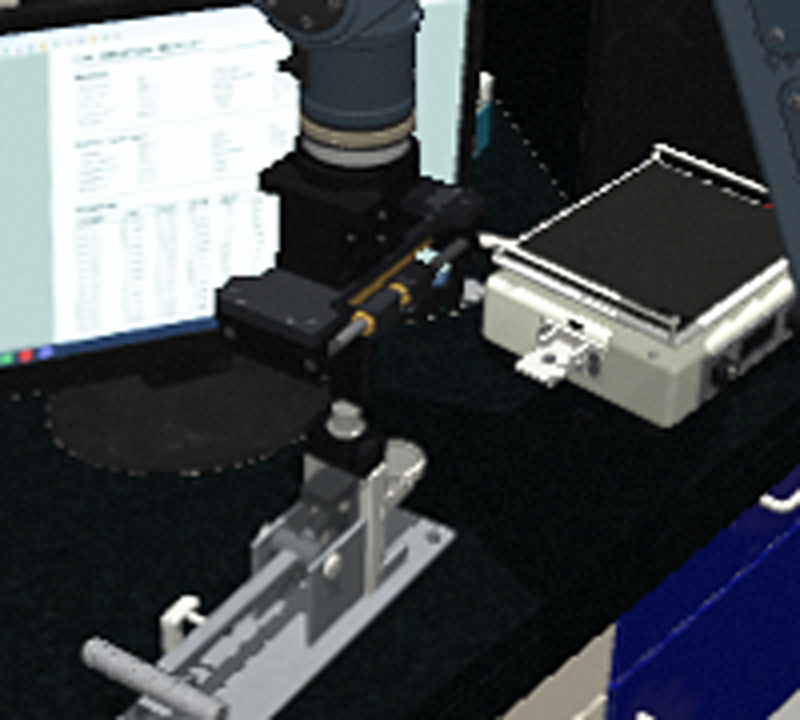

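View pics/t4.png

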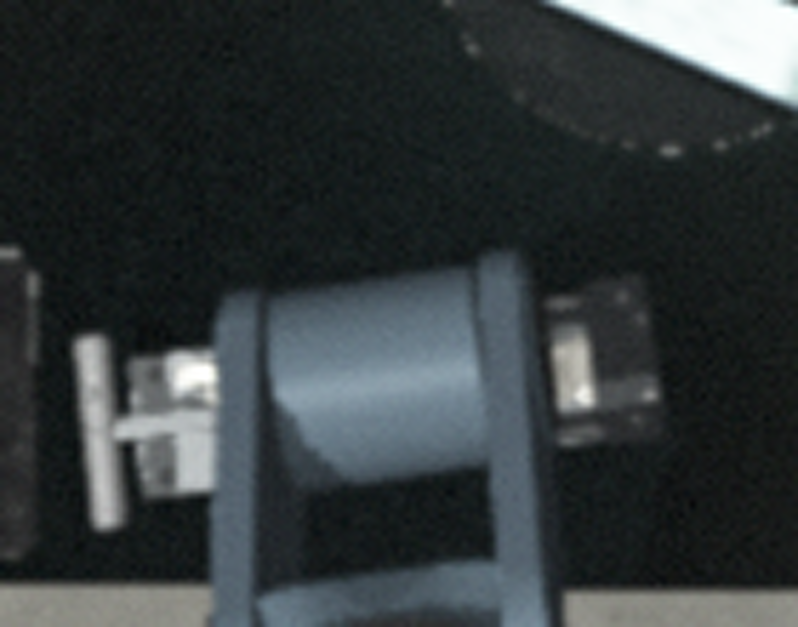

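The finger tips are over the plunger (px 345,405 in the crop), so I'm pressing down.

```bash
python3 -m creep '[[[0,4,1],0,0],[[0,4,0],0,0],[[0,4,0],0,0]]';python3 -m creep '[[[0,2,0],0,0],[[0,2,0],0,0]]';python3 -m creep '[[[0,2,0],0,0],[[0,0,0],0,0]]'
```

```text
time: 4.05
position: [0.4346, 0.1836, 0.1451]
tool_rot: [-0.532, 0.465, -0.466, 0.533]
ft_force: [0.5, -0.7, 3.4]
grip_width: 0.0004
time: 4.25
position: [0.4346, 0.1837, 0.1409]
tool_rot: [-0.532, 0.465, -0.466, 0.533]
ft_force: [0.4, -0.8, 4.8]
grip_width: 0.0
time: 4.45
position: [0.4344, 0.1837, 0.1386]
tool_rot: [-0.532, 0.465, -0.466, 0.533]
ft_force: [1.5, -1.1, 4.1]
grip_width: 0.0006
```

```bash
python3 -m creep '[[[0,2,0],0,0],[[0,2,0],0,0],[[0,1,0],0,0],[[0,0,0],0,0]]'
python3 - <<'E'
from h import *
c=robot.camera("scene"); save(c,"s5.png",(190,140,390,320),4)
E
```

```text
time: 4.85
position: [0.4346, 0.1837, 0.1368]
tool_rot: [-0.532, 0.464, -0.466, 0.533]
ft_force: [-4.1, -3.3, 31.0]
grip_width: 0.0005
```

View pics/s5.png

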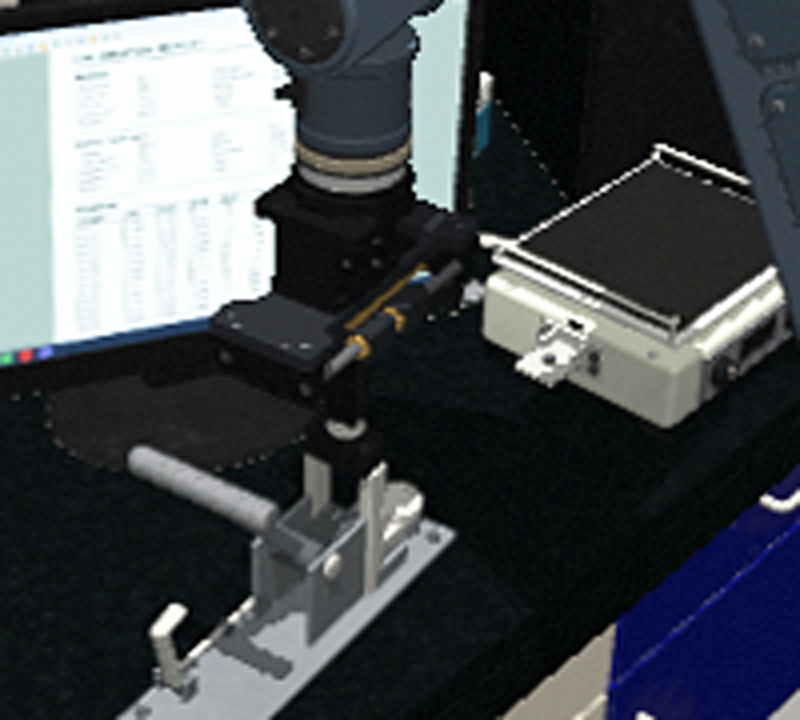

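The handle has sprung up and the saddle is down. Now I release the plunger, open part way and grip the head.

```bash
python3 -m creep '[[[0,-10,0],0,0],[[0,-20,0],0,0],[[0,-5,0],0,0.65],[[0,0,0],0,0.65],[[0,0,0],0,0.65],[[0,0,0],0,0.65]]';python3 -m creep '[[[0,20,0],0,0.65],[[0,20,0],0,0.65],[[0,12,0],0,0.65],[[0,5,0],0,0.65],[[0,0,0],0,0.65]]'
python3 - <<'E'
from h import *
c=robot.camera("scene"); save(c,"s6.png",(190,140,390,320),4)
E
```

```text
time: 5.5
position: [0.4329, 0.1837, 0.1675]
tool_rot: [0.533, -0.466, 0.465, -0.532]
ft_force: [-0.4, -0.3, -0.7]
grip_width: 0.0244
time: 6.0
position: [0.433, 0.1836, 0.1105]
tool_rot: [0.533, -0.466, 0.465, -0.532]
ft_force: [-0.4, -0.6, -0.2]
grip_width: 0.0554
```

View pics/s6.png

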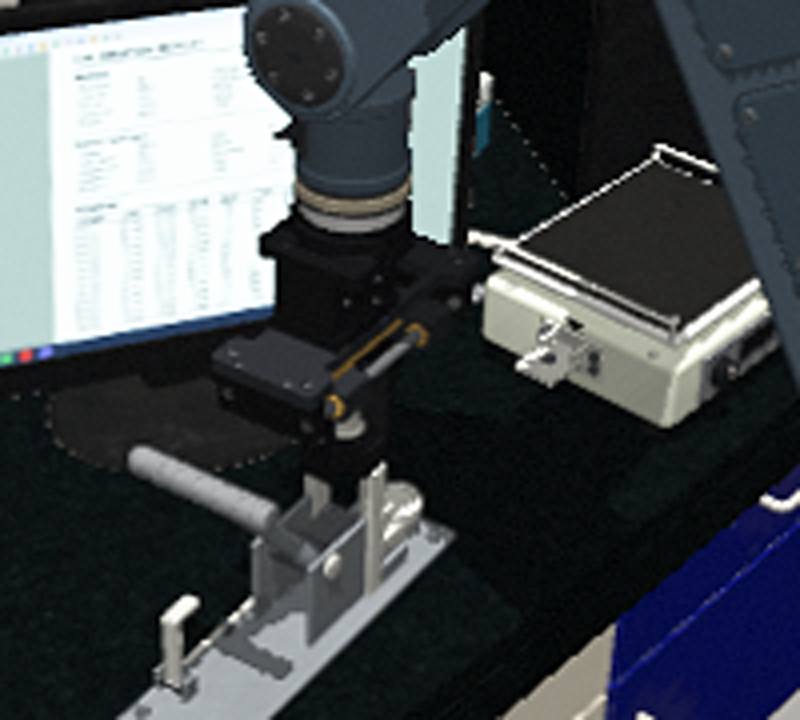

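```bash
python3 -m creep '[[[0,2,0],0,0],[[0,0,0],0,0],[[0,0,0],0,0],[[0,0,0],0,0]]' 25
python3 - <<'E'
from h import *
np.set_printoptions(precision=4,suppress=True)
o=robot.get_obs();print(o['position'],R.from_quat(o["tool_rot"]).as_matrix())
c=robot.camera("wrist"); save(c,"w7.png")
c=robot.camera("scene"); save(c,"s7.png",(190,140,390,320),4)
E
```

```text
time: 6.45
position: [0.434, 0.1838, 0.1099]
tool_rot: [-0.532, 0.465, -0.466, 0.533]
ft_force: [0.3, -0.1, 0.9]
grip_width: 0.0325
[0.434  0.1838 0.1099] [[ 0.1334  0.0009  0.9911]
 [-0.9911  0.0002  0.1334]
 [-0.     -1.      0.0009]]
```

View pics/w7.png

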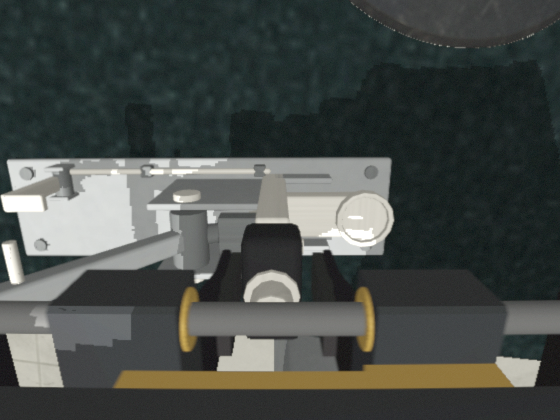

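View pics/s7.png

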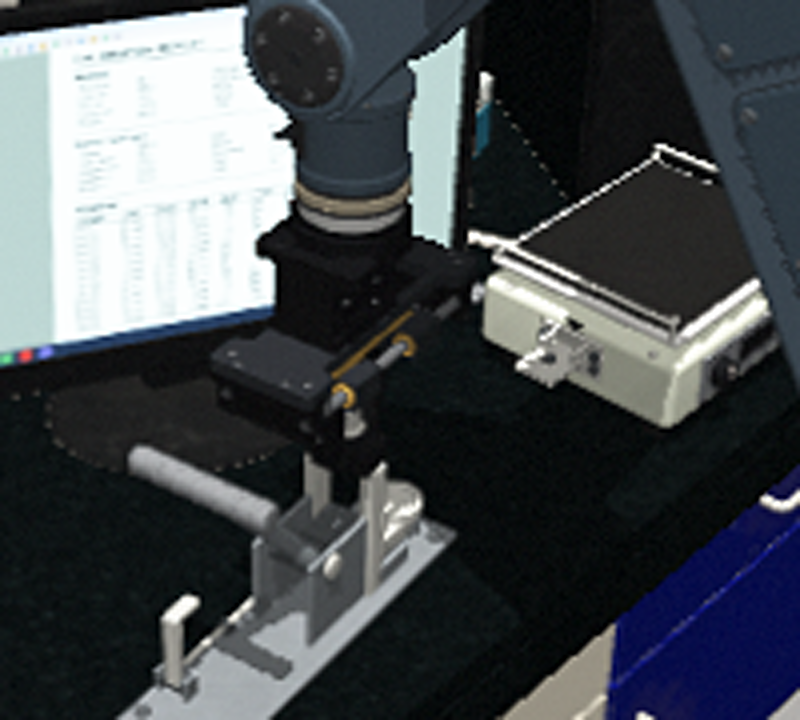

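```bash
python3 -m creep '[[[0,0,0],0,0],[[0,0,0],0,0],[[0,0,0],0,0]]'
python3 - <<'E'
from h import *
np.set_printoptions(precision=4,suppress=True)
o=robot.get_obs();p=o['position'];M=R.from_quat(o["tool_rot"]).as_matrix()
c=robot.camera("wrist"); g=c["pixels"]; save(c,"w8.png",(300,130,420,270),4)
s=onz(c,364,219,.033); print(s,M.T@(s-p)*1000)
print("wrist lateral head edge, base mid", onz(c,385,160,.006),onz(c,385,255,.006))
print("go",M.T@(np.array([.4445,-.0555,.033])-s)*1000)
E
```

```text
time: 6.85
position: [0.4339, 0.1844, 0.1099]
tool_rot: [-0.532, 0.466, -0.465, 0.533]
ft_force: [-0.9, 5.7, 3.2]
grip_width: 0.0258
[0.4402 0.1263 0.033 ] [58.4665 76.7937 -1.5787]
wrist lateral head edge, base mid [0.4779 0.1125 0.006 ] [0.4052 0.0963 0.006 ]
go [180.7988  -0.2088 -19.876 ]
```

View pics/w8.png

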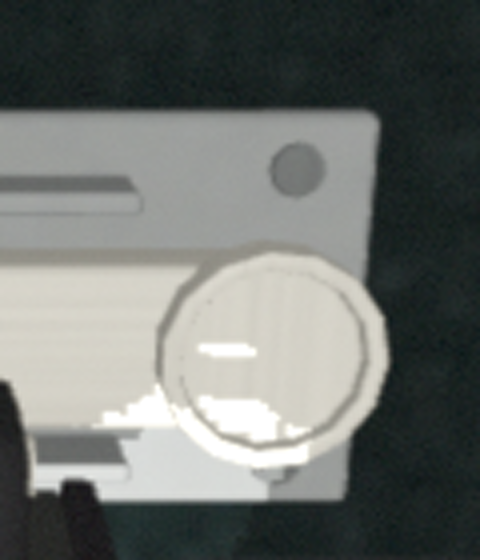

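Grip is 25.8 mm on the 26 mm head, and the saddle is about 62 mm ahead of the TCP, as given. Dragging.

```bash
python3 -m creep '[[[10,0,-1],0,0],[[20,0,-2.2],0,0],[[20,0,-2.2],0,0],[[20,0,-2.2],0,0],[[20,0,-2.2],0,0],[[20,0,-2.2],0,0],[[15,0,-1.8],0,0],[[5,0,-0.5],0,0]]'
python3 - <<'E'
from h import *
np.set_printoptions(precision=4,suppress=True)
o=robot.get_obs();p=o['position'];M=R.from_quat(o["tool_rot"]).as_matrix();print(p,M)
c=robot.camera("wrist");save(c,"w9.png")
c=robot.camera("scene");save(c,"s9.png",(240,140,400,290),5)
E
```

```text
time: 7.7
position: [0.4368, 0.0527, 0.1098]
tool_rot: [-0.531, 0.467, -0.466, 0.532]
ft_force: [-1.1, 8.2, 4.2]
grip_width: 0.0255
[0.4368 0.0527 0.1098] [[ 0.1306 -0.0002  0.9914]
 [-0.9914  0.0016  0.1306]
 [-0.0016 -1.      0.    ]]
```

View pics/w9.png

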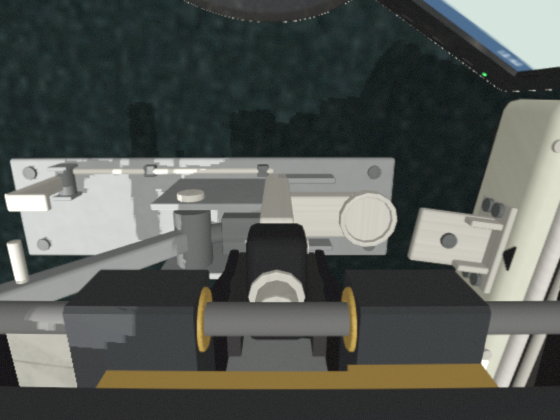

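View pics/s9.png

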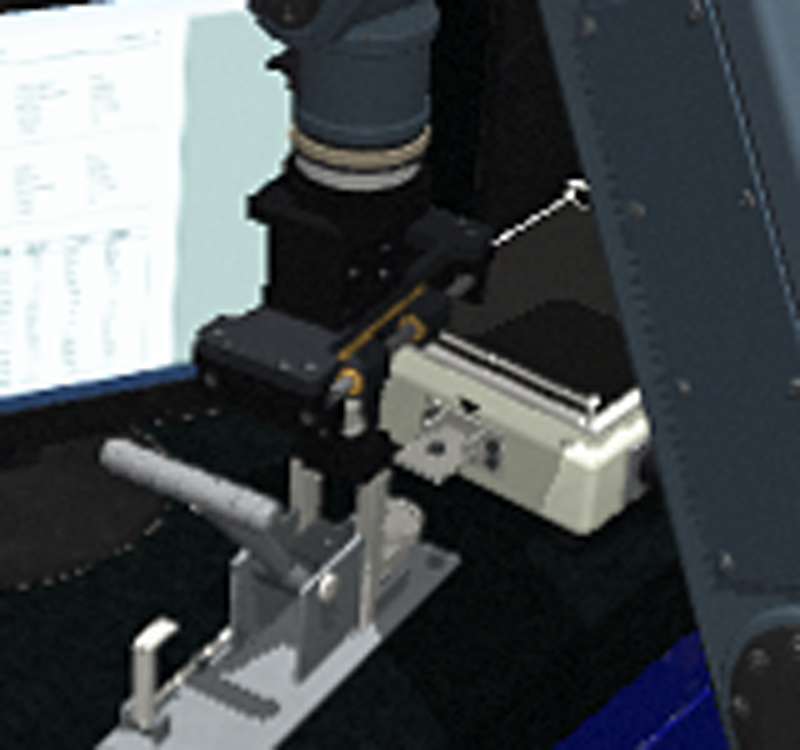

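The wrist view shows the saddle at (368,219) and the bracket hole at (449,240), both in one picture, so I can take the relative offset.

Run:
```python
from h import *
np.set_printoptions(precision=4,suppress=True)
o=robot.get_obs();p=o['position'];M=R.from_quat(o["tool_rot"]).as_matrix()
c=robot.camera("wrist")
s=onz(c,368,219.3,.033);h=onz(c,449,240,.056); print(s,h,(h-s)*1000,M.T@(h-s)*1000, "sad rel tcp",M.T@(s-p)*1000)
```

```text
[ 0.4431 -0.0086  0.033 ] [ 0.4434 -0.0549  0.056 ] [  0.302  -46.3149  23.    ] [ 45.9523 -22.9905  -5.8293] sad rel tcp [61.2272 76.8564 -1.7773]
```

```bash
python3 -m creep '[[[8,0,-1],0,0],[[10,0,-1],0,0],[[10,0,-2],0,0],[[10,0,-1],0,0],[[6,0,-1],0,0],[[2,0,0],0,0],[[0,0,0],0,0]]'
python3 - <<'E'
from h import *
np.set_printoptions(precision=4,suppress=True)
o=robot.get_obs();p=o['position'];M=R.from_quat(o["tool_rot"]).as_matrix();print(p)
c=robot.camera("wrist");save(c,"w10.png")
s=p+M@np.array([.0613,.08,-.0018]); print("saddle est",s)
for z in(.033,.056): print(z, proj(c,[s[0],s[1],z]))
c=robot.camera("scene");save(c,"s10.png",(240,140,400,290),5)
E
```

```text
time: 8.55
position: [0.4364, 0.0077, 0.1098]
tool_rot: [-0.532, 0.466, -0.465, 0.532]
ft_force: [-1.0, 6.1, 6.7]
grip_width: 0.0259
[0.4364 0.0077 0.1098]
saddle est [ 0.4426 -0.0532  0.0297]
0.033 [368.1769 219.403 ]
0.056 [376.8083 231.4353]
```

View pics/w10.png

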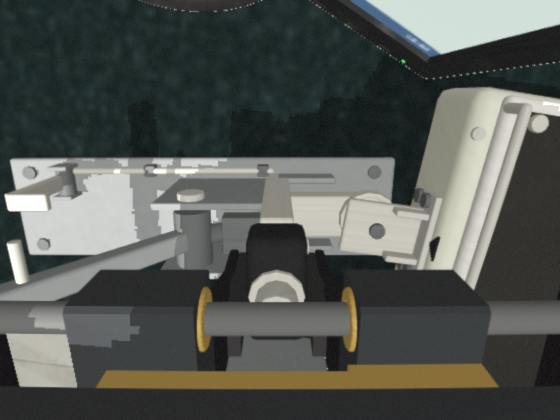

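View pics/s10.png

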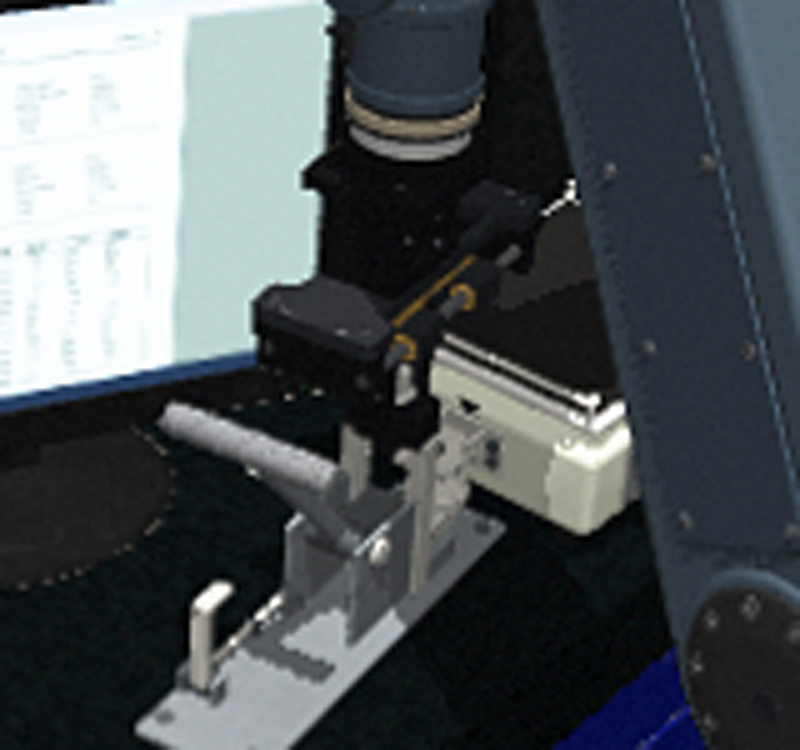

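The bracket hole is at (377,231.5), against a predicted saddle axis at (376.8,231.4), so it is centred. Releasing and rising.

```bash
python3 -m creep '[[[0,0,0],0,0],[[0,0,0],0,0],[[0,0,0],0,0.65],[[0,0,0],0,0.65],[[0,0,0],0,0.65],[[0,0,0],0,0.65]]'; python3 -m creep '[[[0,-15,0],0,0.65],[[0,-25,0],0,0.65],[[0,-35,0],0,0.65],[[0,-30,0],0,0],[[0,0,0],0,0],[[0,0,0],0,0]]'
python3 - <<'E'
from h import *
np.set_printoptions(precision=4,suppress=True)
c=robot.camera("wrist");save(c,"w11.png")
c=robot.camera("scene");save(c,"s11.png",(240,140,400,290),5)
E
```

```text
time: 9.25
position: [0.4372, 0.0064, 0.1094]
tool_rot: [0.532, -0.465, 0.465, -0.532]
ft_force: [-0.0, -0.0, 0.7]
grip_width: 0.0499
time: 9.85
position: [0.4373, 0.0064, 0.2149]
tool_rot: [-0.532, 0.465, -0.466, 0.532]
ft_force: [-0.5, 0.9, -0.5]
grip_width: 0.0398
```

View pics/w11.png

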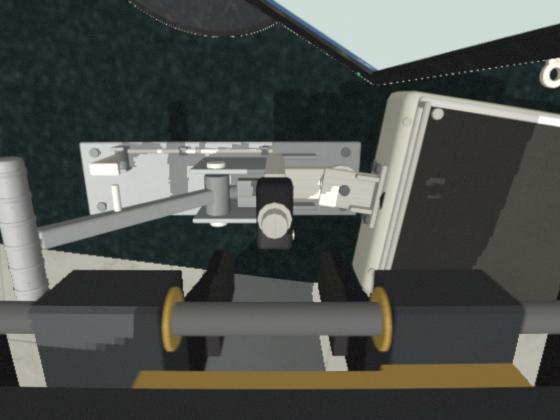

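View pics/s11.png

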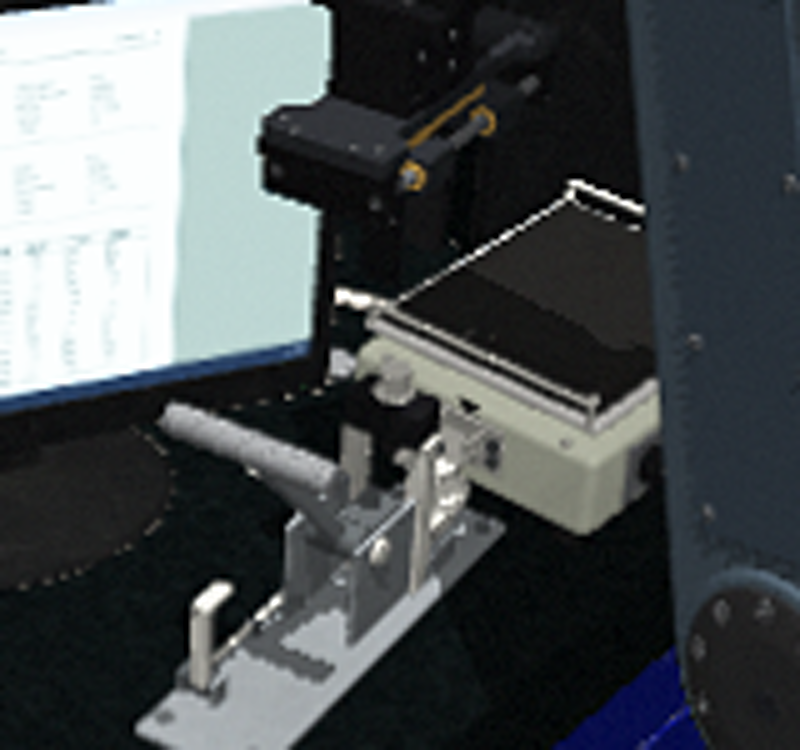

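Run:
```python
from h import *
np.set_printoptions(precision=4,suppress=True)
w=robot.camera("wrist");s=robot.camera("scene")
print(two(w,(24,238),s,(240+255/5,140+448/5)))
print("plunger",onz(w,274,218,.147),"hole",onz(w,344,190,.056))
o=robot.get_obs();p=o['position'];M=R.from_quat(o["tool_rot"]).as_matrix()
print(p,o["grip_width"],M.T@(np.array([.4153,.155,.184])-p)*1000)
```

```text
(array([0.4147, 0.1533, 0.1746]), np.float64(0.0018990377216762146))
plunger [0.4382 0.0094 0.147 ] hole [ 0.4417 -0.0518  0.056 ]
[0.4362 0.0067 0.2133] 0.024219259412508146 [-149.688    29.4885   -0.8346]
```

The two-view fix of the grip gives (0.415,0.153,0.175), which matches the geometry (q≈0.85). Moving above it with the fingers shut.

```bash
python3 -m creep '[[[-10,-10,0],0,0],[[-30,-5,0],0,0],[[-30,0,0],0,0],[[-30,0,0],0,0],[[-30,0,0],0,0],[[-18,0,0],0,0],[[0,0,0],0,0]]' 20
python3 - <<'E'
from h import *
np.set_printoptions(precision=4,suppress=True)
o=robot.get_obs();print(o['position'],o['grip_width'],o['ft_force'])
c=robot.camera("wrist");save(c,"w12.png")
c=robot.camera("scene");save(c,"s12.png",(240,140,400,290),5)
E
```

```text
time: 10.75
position: [0.4164, 0.1555, 0.2296]
tool_rot: [0.533, -0.465, 0.464, -0.533]
ft_force: [0.5, -0.1, -0.6]
grip_width: 0.0007
[0.4164 0.1555 0.2296] 0.000682849148876596 [ 0.5485 -0.0741 -0.5574]
```

View pics/s12.png

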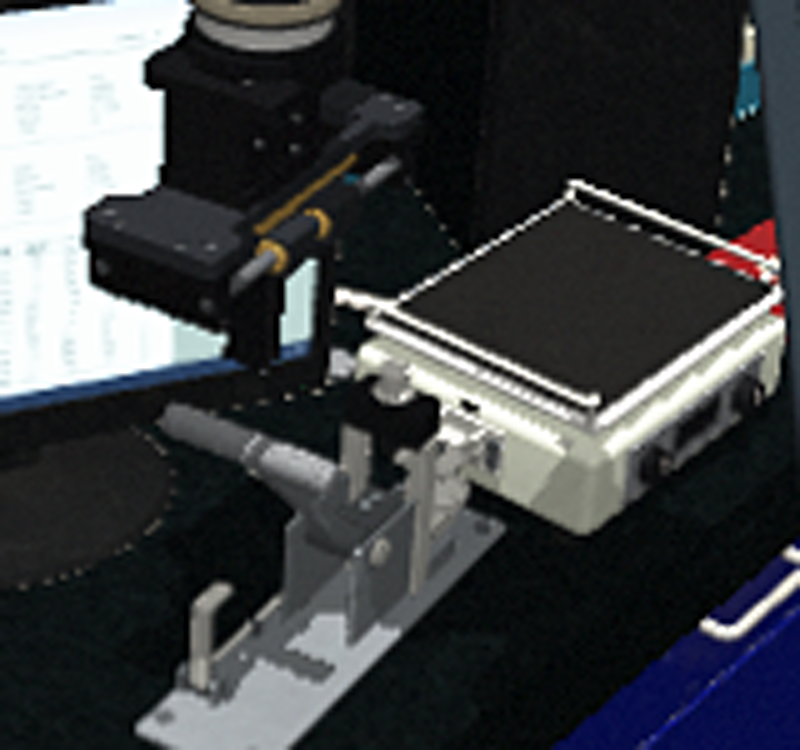

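View pics/w12.png

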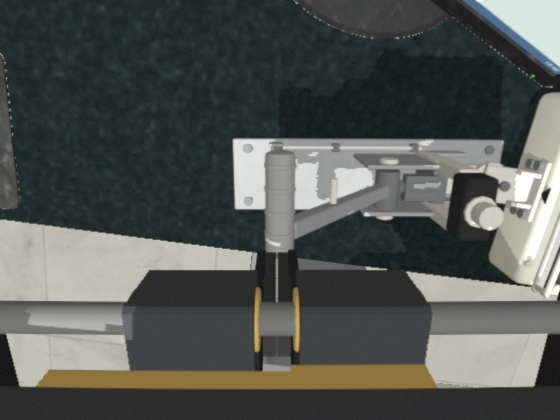

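```bash
python3 -m creep '[[[0,15,0],0,0],[[0,20,0],0,0],[[0,8,0],0,0],[[0,2,0],0,0]]'; python3 -m creep '[[[-5,5,0],0,0],[[-5,5,0],0,0],[[-5,6,0],0,0],[[-5,6,0],0,0],[[-4,6,0],0,0],[[0,0,0],0,0]]'
python3 - <<'E'
from h import *
c=robot.camera("scene");save(c,"s13.png",(240,140,400,290),5)
E
```

```text
time: 11.25
position: [0.4169, 0.153, 0.184]
tool_rot: [0.532, -0.467, 0.465, -0.532]
ft_force: [-1.0, 1.4, 1.8]
grip_width: 0.0005
time: 11.85
position: [0.4142, 0.1785, 0.1562]
tool_rot: [-0.532, 0.466, -0.465, 0.533]
ft_force: [-2.8, 5.6, 4.5]
grip_width: 0.0007
```

View pics/s13.png

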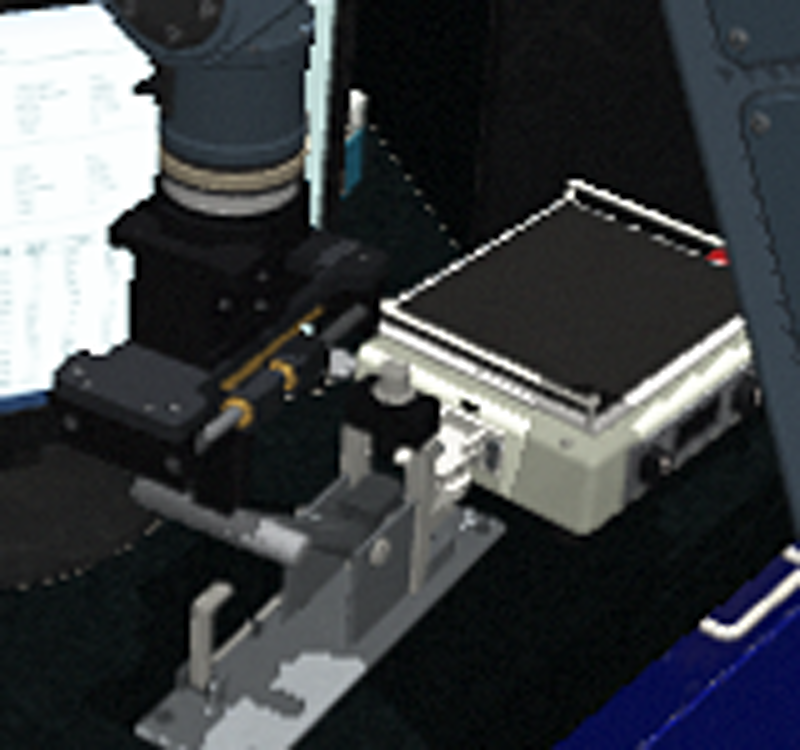

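Jack is unmoved (base corner still at 140,725, plunger 395,380) and the handle is following at about 0.6. Continuing along the arc with a bit more rearward travel to relieve the side force.

```bash
python3 -m creep '[[[-4,3,0],0,0],[[-3,5,0],0,0],[[-4,6,0],0,0],[[0,0,0],0,0]]'; python3 -m creep '[[[-4,7,0],0,0],[[-3,7,0],0,0],[[0,0,0],0,0]]'
python3 - <<'E'
from h import *
c=robot.camera("scene");save(c,"s14.png",(240,140,400,290),5)
E
```

```text
time: 12.3
position: [0.4133, 0.188, 0.1425]
tool_rot: [-0.532, 0.465, -0.466, 0.533]
ft_force: [-2.0, -0.7, 8.5]
grip_width: 0.0004
time: 12.6
position: [0.4123, 0.1954, 0.1286]
tool_rot: [-0.532, 0.465, -0.466, 0.533]
ft_force: [-1.8, 1.5, 10.7]
grip_width: 0.001
```

View pics/s14.png

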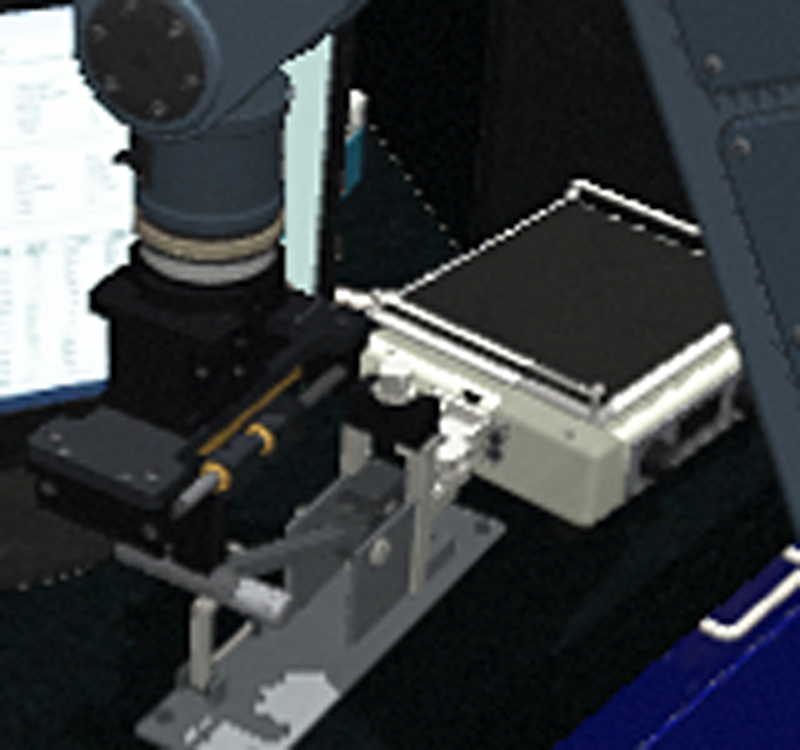

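The shaker is lifting and the force is in the expected 7–13 N band. Going down to q≈0.17.

```bash
python3 -m creep '[[[-3,7,0],0,0],[[-2,7,0],0,0],[[-2,7,0],0,0],[[0,0,0],0,0]]'; python3 -m creep '[[[-1,5,0],0,0],[[-1,5,0],0,0],[[0,0,0],0,0],[[0,0,0],0,0]]'
python3 - <<'E'
from h import *
c=robot.camera("scene");save(c,"s15.png",(240,140,400,290),5)
c=robot.camera("top");save(c,"t15.png",(200,140,420,290),3.6)
c=robot.camera("wrist");save(c,"w15.png")
E
```

```text
time: 13.05
position: [0.4112, 0.2034, 0.1076]
tool_rot: [-0.531, 0.466, -0.466, 0.533]
ft_force: [-2.2, 6.4, 11.0]
grip_width: 0.0007
time: 13.45
position: [0.4111, 0.2054, 0.098]
tool_rot: [-0.531, 0.466, -0.466, 0.533]
ft_force: [-2.9, 6.2, 9.6]
grip_width: 0.0004
```

View pics/s15.png

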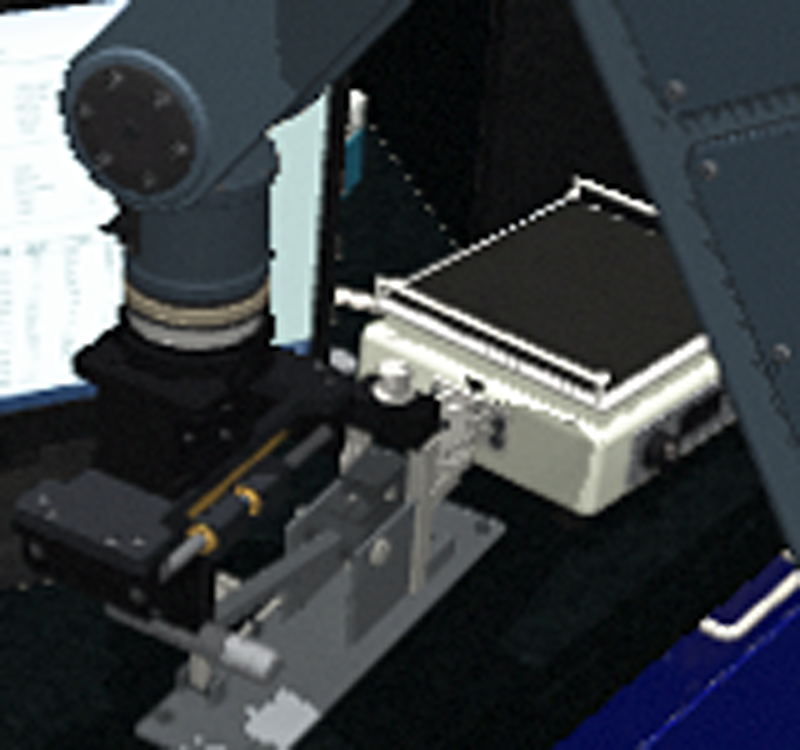

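View pics/t15.png

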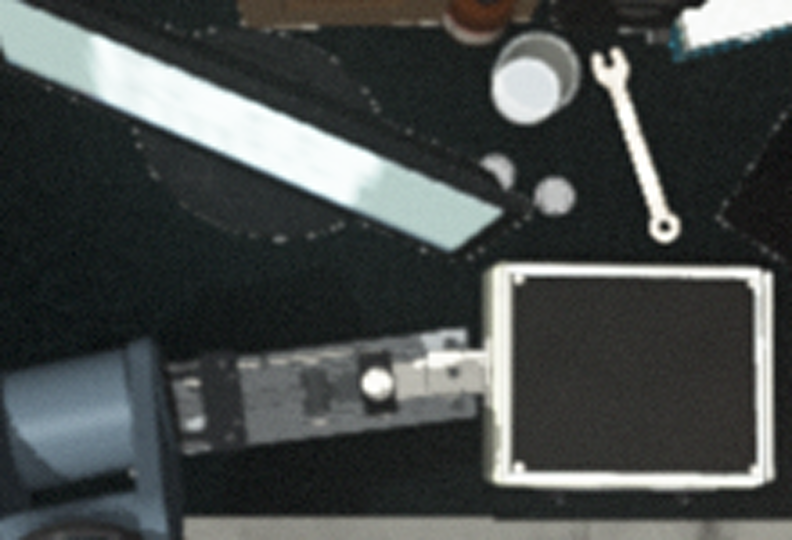

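View pics/w15.png

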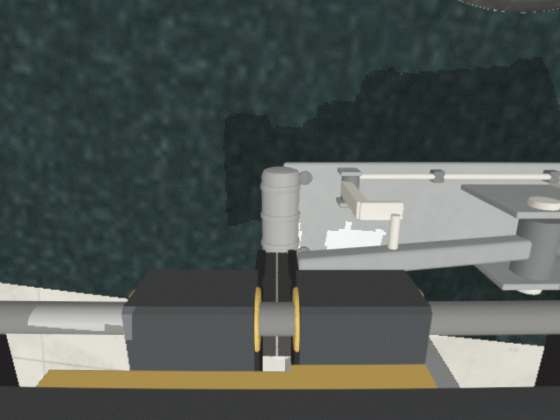

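The handle bar (px 281) is still under the fingers (277). From the tip height q≈0.18. Pads, spanner and beaker are unmoved. I'll relieve the side force a little, press 2 mm more, and check the lift by two views.

```bash
python3 -m creep '[[[-1.5,2,0],0,0],[[0,0,0],0,0],[[0,0,0],0,0],[[0,0,0],0,0],[[0,0,0],0,0]]'
python3 - <<'E'
from h import *
np.set_printoptions(precision=4,suppress=True)
t=robot.camera("top");s=robot.camera("scene")
save(s,"s16.png",(300,170,400,250),8); save(t,"t16.png",(290,190,430,290),5.7)
E
python3 - <<'E'
import cv2,numpy as np
a=cv2.imread('pics/s11.png');print(a.shape)
cv2.imwrite('pics/s11z.png',cv2.resize(a[150:550,300:800],None,fx=1.6,fy=1.6,interpolation=cv2.INTER_CUBIC))
E
```

```text
time: 14.1
position: [0.4111, 0.206, 0.0961]
tool_rot: [-0.531, 0.465, -0.466, 0.533]
ft_force: [-1.1, 3.3, 9.2]
grip_width: 0.0004
(750, 800, 3)
```

View pics/s16.png

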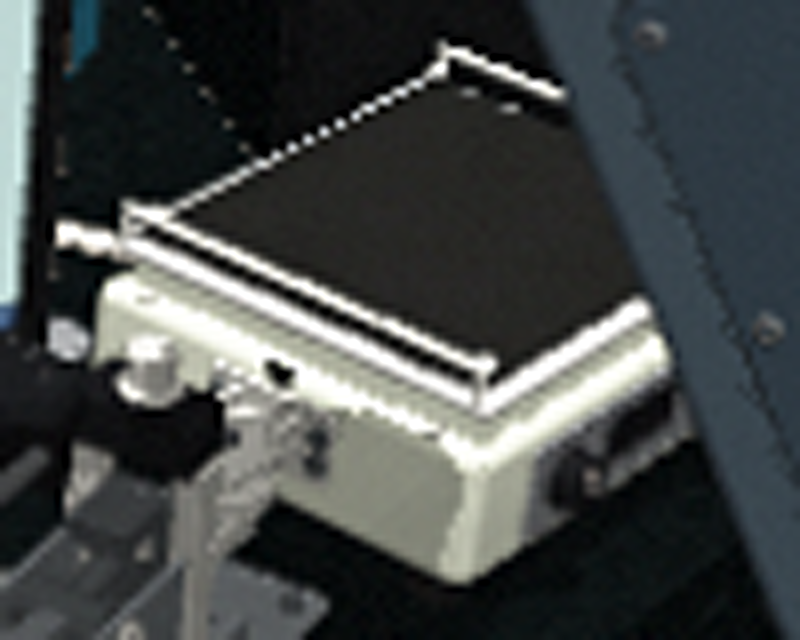

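View pics/s11z.png

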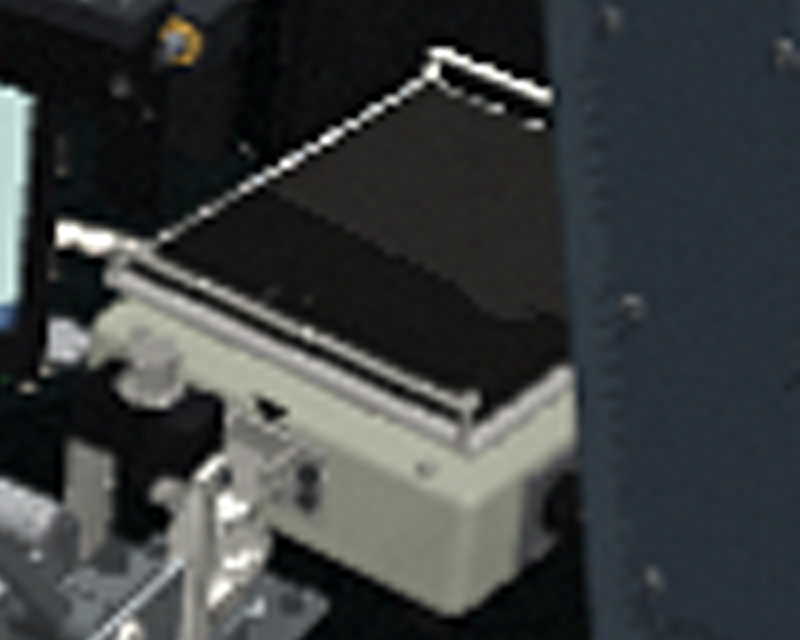

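View pics/t16.png

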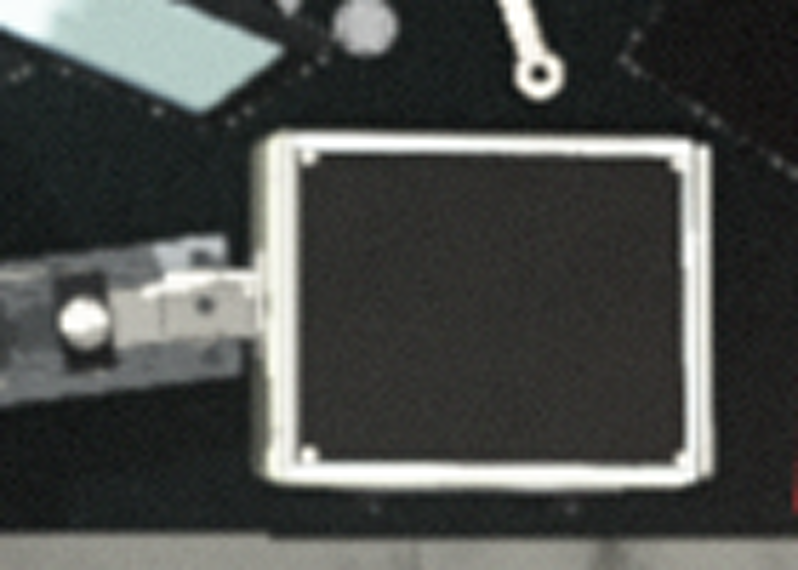

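Run:
```python
from h import *
np.set_printoptions(precision=4,suppress=True)
t=robot.camera("top");s=robot.camera("scene")
a=proj(s,[.3525,-.085,.012]);b=proj(s,[.3525,-.085,.012+.0142]); print("px per 14mm",a-b, "seen 3.6 vertical; now px",(300+460/8,170+583/8),a,b)
h=onz(t,290+207/5.7,190+305/5.7,.071);pl=onz(t,290+84/5.7,190+321/5.7,.147)
print("hole",h,"plunger",pl,"saddle est",pl+.062*np.array([.1325,-.991,0]))
o=robot.get_obs();print(o["time"],o["ft_force"],o["position"],o["joint_velocities"])
q=np.arcsin((o["position"][2]-.009-.062)/.15);print("q",q)
```

```text
px per 14mm [-0.5093  3.9062] seen 3.6 vertical; now px (357.5, 242.875) [358.0372 249.7853] [358.5466 245.8791]
hole [ 0.4444 -0.0598  0.071 ] plunger [0.4353 0.0064 0.147 ] saddle est [ 0.4435 -0.055   0.147 ]
14.3 [-1.5496  3.3768  9.6456] [0.4111 0.206  0.096 ] [-0.0013  0.0008 -0.0037  0.0006 -0.0032  0.0025]
q 0.16770638056745432
```

```bash
python3 -c "
from rig import robot
print(robot.hand_in()); o=robot.get_obs(); print(o['time'],o['position'],o['ft_force'])"
```

```text
the job is handed in; nothing more can be done
None
the job is handed in; nothing more can be done
```

I handed the job in at about 14 s, with the fingers still pressing the handle down. The hand-in reports no verdict, and I could not read the state afterwards.

I pressed the plunger to its stop, about 10 mm down. The handle then sprang up and the saddle sank. I released the plunger, gripped the head and dragged the jack until the saddle was centred under the lift pad. Then I pumped the handle down along its arc with closed fingers.

Last checks before hand-in:
- **Handle:** at about 0.17 rad judging by fingertip height, pressed with about 9.6 N plus about 3 N sideways. The arm was still.
- **Lift:** the lower housing corner on that side rose 3.6 px in the scene picture, which is about 13 mm. The geometry gives about 13 mm at the feet. I did not see the feet directly, nor measure each one separately.
- **Saddle under the pad:** centred to within about 1 mm before pumping. Loaded, the top view puts them about 4 mm apart, partly from the tilt of the bracket. The limit is 11 mm.
- **Surroundings:** in the top picture the spare pads, spanner and beaker looked unmoved by eye. The arm was clear of the shaker, and the far side of the shaker showed no visible shift.

No check failed. The wrist camera and the other views disagreed by 3–6 mm on some early position fixes, so I set the fit from the wrist picture that showed both saddle and bracket.

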